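# Load the dowel rack and put away the steel bars

### The arm

A 6-joint arm with a two-finger parallel gripper is mounted at the origin on the work surface. World frame = base frame: x ahead of the robot, y to its left, z up, the work surface at z = 0. Lengths are in m, angles in degrees, forces in N, time in s.
With the tool pointing down it reaches from about 0.375 to 0.9 m from the base axis. Payload 3.1 kg.
Tool frame: the origin (TCP) lies on the centre line of the jaws, within the pads' length; the fingertips stand 17 mm ahead of it and the grasp point (between the pads) lies 2 mm behind it; z points along the fingers, y is the line along which they close (so a half turn about z gives the same grasp; the last joint's range is limited). The gripper opens to 87 mm and grips with 3 to 60 N. Pads are 19 mm wide; open, the fingers measure 117 mm over their backs; the gripper's body (75 mm by 190 mm) begins 51 mm behind the grasp point.
Start: joints at [-77.951, 30.224, 82.088, -0, 67.689, -10.227], TCP at [0.237, -0.578, 0.24] pointing down, gripper open.
Joint ranges: [-176.69, 176.69], [-43.24, 126.21], [12.49, 139.97], [-82, 262], [0, 151.66], [-163.58, 163.58]. Speed limits (degrees/s): [159.86, 159.86, 180, 180, 180, 180].

### API

Orientations are given as a 3x3 rotation matrix whose columns are the frame's x, y, z axes.
In Python, from rig import bot, imaging, finder gives the robot as it stands. The module is installed in compiled form; this text tells all that it offers.
- The arm moves only by the tool play_rows, never from a script. Its argument "motion" is a list that holds one entry, the list of rows, each a list of 6 numbers: the shift along the tool's x, y, z in fractions of the full range, 1 being 0.3 m, then the turn, a rotation vector about the tool's x, y, z in shares of 120 degrees (1.0 is 120 degrees). In form: [[[dx, dy, dz, wx, wy, wz], ...]]. A call has 1 to 8 rows; each row is the pose to reach, as a shift and turn from the pose commanded when the call began, along the tool's axes at that moment; what a row does not reach only later rows make up. A row lasts 1/12 s, in which the tool goes at most 41.7 mm and 7.16 degrees, less where a joint would pass 70% of its speed; a pose out of reach is approached as far as the arm can. A shift or turn number past 1, either way, is cut back to 1. A call with a gripper value outside its range is refused whole. "fingers" is the finger opening in m, from 0 to 0.087, set as the call begins (left out, the last holds). The fingers move at their own pace and stop on an object; the grip force is fixed at half the most. Time passes only in rows, so rows that repeat a pose let the fingers close. It gives the time, the measured TCP pose, the force, the opening and the grip force at its end, in the units of the state.
- bot.read_state(): the state, without advancing time (a new reading comes with each control period).
- imaging.capture(name): name is "scene" or "top" or "wrist"; returns a dict with "frame" (384x512x3 uint8, red, green, blue), "camera_matrix" (3x3 intrinsics, pixels), "k1" (the pictures are not rectified: a ray, as slopes to the right and down, at radius r is drawn at 1 + k1 r^2 times it, then the intrinsics apply), "R" (3x3) and "t" (3): a world point X has camera coordinates R X + t. Camera axes: x right, y down, z forward; pixel columns grow to the right and rows downward; lengths in m; the calibration is good to about 2 mm. A picture is of the moment at which its call begins. There is no depth.
- bot.hand_in(): hands the job in; it is judged then, once.
Trained networks look in the newest picture that a camera, given by its name, has taken for a name from the list of things; names that differ only in an ending like _2 or _b are one class to them, and where a whole thing is asked for, a point or a joint stands for the part that bears it (a point fixed in the world has none). Each returns a list of dicts, best first, with "confidence" (0 to 1); they miss things now and then, are a little off and sometimes report something else, mostly with a low value. They report only what shows in the picture. A call takes as long as a camera call. They do not tell look-alikes from the thing itself.
- finder.recognise(camera, name): "at" ([x, y, z] in m, in world coordinates, good to about 4 mm: the middle of the surface that is visible of it).
- finder.outline_of(camera, name): "pixels" (384x512 bool, what is visible of it).
The state is a dict: "time_s": time; "joint_positions": joint angles; "qvel": joint speeds; "tau": joint torques, N m; "position": TCP position; "tcp_rot": TCP orientation; "force": force on the tool from outside, world axes, zero at the start; "moment": the same for the moment, N m; "opening": opening from 0.0 (shut) to 1.0 (fully open); "grasp_force": force on a finger pad.
Only numpy, scipy, OpenCV 4.12 (cv2) and the standard library are available. Lean on these libraries where they do the work, as an engineer would, in place of code of your own. Each camera call takes 0.05 s, during which the arm holds its last target. There are 200 camera calls.

### The job

Load the three round wooden dowels into the sloping feed rack by letting each roll down from the open upper end under the wire guards: the thickest first so that it lies against the stop at the low end, then the middle one behind it, then the thinnest, each lying across the rack. Put the thick square steel bar down flat in the large plywood tray and the thin square steel bar flat in the small steel tray, and leave the flat wooden offcut where it is.

Things in the scene. Friction and masses are not known exactly. Their poses are not given: they have to be found in the camera images.
- thick_dowel: round beech dowel, 32 mm diameter, 100 mm long, lying on the bench; light, rolls if nudged. Origin at its middle on the axis (16 mm above the bench); its x axis runs along the dowel
- middle_dowel: round beech dowel, 24 mm diameter, 100 mm long, lying on the bench; light, rolls if nudged. Origin at its middle on the axis (12 mm above the bench); its x axis runs along the dowel
- thin_dowel: round beech dowel, 16 mm diameter, 100 mm long, lying on the bench; light, rolls if nudged. Origin at its middle on the axis (8 mm above the bench); its x axis runs along the dowel
- thick_bar: square steel bar, 28 x 28 mm, 100 mm long, about 0.6 kg, lying on the bench. Origin at its centre (14 mm above the bench); its x axis runs along the bar
- thin_bar: square steel bar, 14 x 14 mm, 100 mm long, about 0.15 kg, lying on the bench. Origin at its centre (7 mm above the bench); its x axis runs along the bar
- flat_offcut: flat beech offcut 100 x 40 x 12 mm lying on the bench among the rods, to be left alone. Origin at its centre, x along its length
- rack: fixed plywood ramp 190 x 136 mm. Origin on the bench under its middle; x level, from low to high end, y across. Deck rises 9 deg: top 28 mm over the bench at x=-85 mm (30 mm stop), 48 mm at x=+40, 56 mm at the open end x=+93. Side walls 14 mm high, 120 apart. Wire guards 46 mm over the deck at x=-62 and -21 bar the low half from above; a dowel let go across the deck (along y) at x=+40 rolls down
- large_tray: open plywood tray, fixed, outside 150 (along its x) x 120 (along its y) x 28 mm high, walls 5 mm, inner floor 5 mm above the bench. Origin under its centre on the bench
- small_tray: open dark steel tray, fixed, outside 130 (along its x) x 85 (along its y) x 18 mm high, walls 4 mm, inner floor 4 mm above the bench. Origin under its centre on the bench
Not all that is in view belongs to the job. What is shaped like the thick_bar but green is not meant. There is more than one size of the rack; the one meant has the size given above.

How it is judged:
By the outcome, as a careful person would: the job done as asked, in the order asked, and still so for the second after the job is handed in, with the robot touching nothing.
It also fails if it takes over 125 s, if anything falls off the work surface, if the arm or the gripper's body presses on something with over 40 N, if the wrist force passes 120 N, or if a joint passes its speed limit or range.

## Working session

There is one attempt and no reset: what is moved stays moved. The work goes in short steps, Python scripts to look and compute and a tool call to move; the robot and the scene stay as the last step left them, time stands still between calls to the robot, and variables do not carry over. Pictures are saved under pics/ and viewed, at most 16 in all, crops included, and the job is handed in when it is done.

Besides the shell and the picture viewer there is one more tool, called after ">>>" as name(argument=value, ...), one argument or row to a line, values as JSON. play_rows: Moves the arm, as the interface text tells. Its arguments: {"type":"object","properties":{"motion":{"type":"array"},"fingers":{"type":"number"}},"required":["motion"]}

```bash
mkdir -p pics; python3 - <<'E'
from rig import bot, imaging, finder
import cv2,pickle
print(bot.read_state())
ims={}
for n in ["scene","top"]:
    c=imaging.capture(n); ims[n]=c
    cv2.imwrite(f"pics/{n}0.png",cv2.resize(c["frame"][:,:,::-1],(800,600),interpolation=cv2.INTER_CUBIC))
    print(n,c["camera_matrix"].tolist(),c["k1"],c["R"].tolist(),c["t"].tolist())
pickle.dump(ims,open("ims0.pkl","wb"))
for o in ["thick_dowel","middle_dowel","thin_dowel","thick_bar","thin_bar","flat_offcut","rack","large_tray","small_tray"]:
    for n in ["scene","top"]:
        print(o,n,[([round(float(v),3) for v in d["at"]],round(d["confidence"],2)) for d in finder.recognise(n,o)])
E
```

```text
{'time_s': 0.0, 'joint_positions': array([-7.79521854e+01,  3.02798340e+01,  8.21583286e+01, -3.71199126e-04,
        6.76894095e+01, -1.02294584e+01]), 'qvel': array([-0.0566453 ,  0.03900214,  0.01223948,  0.01734903,  0.06865737,
       -0.15182574]), 'tau': array([-7.75077369e-04, -4.40044820e+01, -1.76592654e+01,  6.32943562e-02,
        5.84096066e-02, -1.72167606e-04]), 'position': array([ 0.23678247, -0.57763611,  0.23855152]), 'tcp_rot': array([[ 9.25359318e-01,  3.79090902e-01, -4.70605158e-04],
       [ 3.79090994e-01, -9.25356841e-01,  2.17625833e-03],
       [ 3.89522029e-04, -2.19222310e-03, -9.99997521e-01]]), 'force': array([-0.93575784, -0.1201354 ,  0.0442625 ]), 'moment': array([ 0.01289142, -0.04480385, -0.02987815]), 'grasp_force': 0.0, 'opening': 1.0048337328010695}
scene [[442.0637243203753, 0.0, 253.33841041233686], [0.0, 442.0637243203753, 190.54426318412865], [0.0, 0.0, 1.0]] -0.004067955140834196 [[0.7262273777688997, 0.6873684491550682, 0.010881676574114098], [0.5715087245133453, -0.5948693287942114, -0.5652506165101042], [-0.3820622640146978, 0.4167194461
[... 812 characters left out ...]
.469, 0.063, 0.025], 0.74)]
thick_bar top [([0.33, -0.083, 0.028], 0.78), ([0.469, 0.061, 0.025], 0.49)]
thin_bar scene [([0.644, -0.207, 0.016], 0.47), ([0.497, -0.39, 0.007], 0.43)]
thin_bar top [([0.633, -0.203, 0.013], 0.62)]
flat_offcut scene []
flat_offcut top [([0.662, 0.017, 0.006], 0.71), ([0.467, -0.056, 0.009], 0.67)]
rack scene [([0.405, 0.592, 0.034], 0.93), ([0.513, 0.384, 0.047], 0.8)]
rack top [([0.506, 0.384, 0.05], 0.69), ([0.395, 0.597, 0.038], 0.68)]
large_tray scene [([0.495, -0.384, 0.003], 0.92)]
large_tray top [([0.497, -0.388, 0.005], 0.92)]
small_tray scene [([0.659, 0.016, 0.002], 0.82), ([0.499, -0.386, 0.007], 0.66)]
small_tray top [([0.665, 0.016, 0.009], 0.89)]
```

View pics/scene0.png

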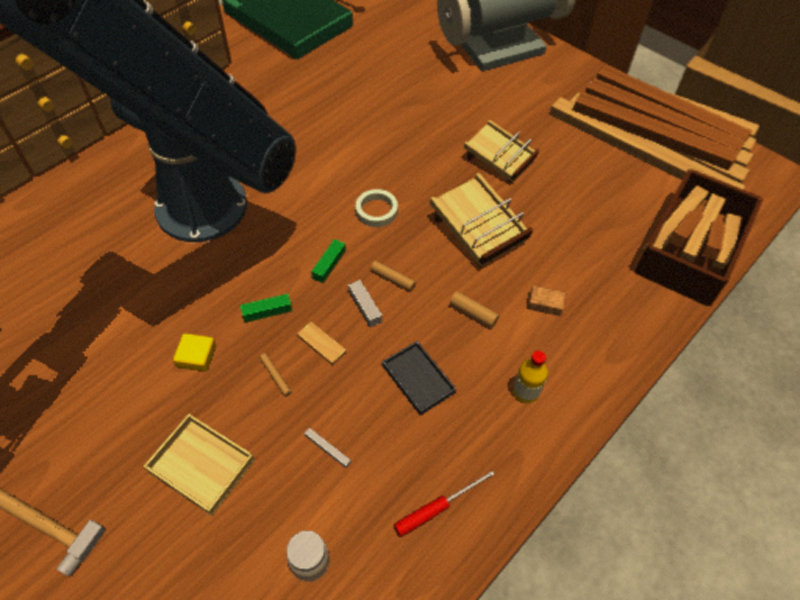

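View pics/top0.png

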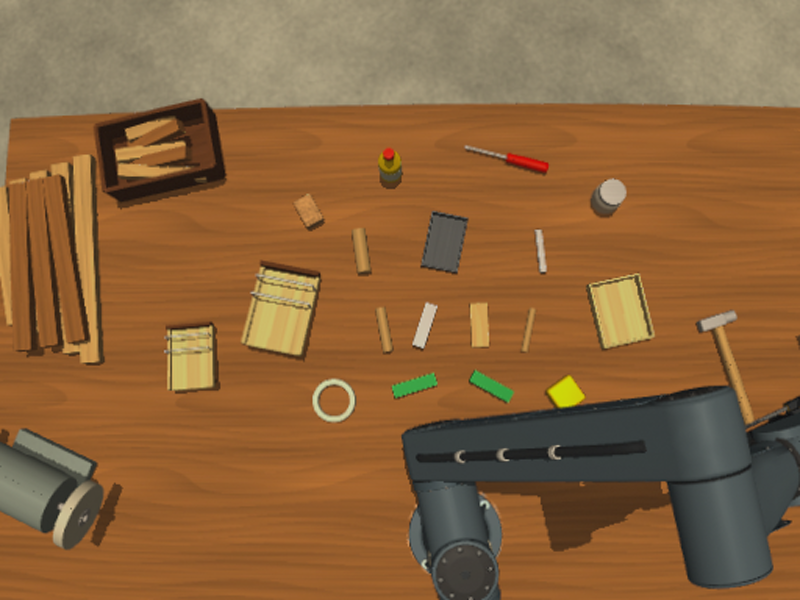

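Both views agree. The large rack is at (470,220) in scene, with its stop on the far side from the robot. The grey thick bar is at (365,302), and the two green bars at (265,308) and (328,260) are decoys. The dowels, offcut, trays and thin bar are all visible and lie roughly along world x. Next I fit the poses by silhouette.

```bash
cat > h.py <<'E'
import numpy as np, cv2
from rig import bot, imaging, finder
from scipy.optimize import minimize
T=np.tan(np.radians(9))
def box(l,w,h): return np.array([[x,y,z] for x in(-l/2,l/2) for y in(-w/2,w/2) for z in(0,h)])
def cyl(d,l): a=np.linspace(0,2*np.pi,24); return np.array([[x,d/2*np.cos(t),d/2+d/2*np.sin(t)] for x in(-l/2,l/2) for t in a])
rack=np.array([[x,y,z] for y in(-.068,.068) for x,z in((-.095,0),(.095,0),(-.095,.056),(.095,.066))])
S=dict(thick_dowel=cyl(.032,.1),middle_dowel=cyl(.024,.1),thin_dowel=cyl(.016,.1),thick_bar=box(.1,.028,.028),thin_bar=box(.1,.014,.014),
 flat_offcut=box(.1,.04,.012),rack=rack,large_tray=box(.15,.12,.028),small_tray=box(.13,.085,.018))
def proj(c,X):
    p=np.asarray(X)@c["R"].T+c["t"]; s=p[:,:2]/p[:,2:]; s=s*(1+c["k1"]*(s**2).sum(1,keepdims=True))
    K=c["camera_matrix"]; return s*[K[0,0],K[1,1]]+K[:2,2]
def place(P,q,z=0):
    a=q[2]; return P@np.array([[np.cos(a),-np.sin(a),0],[np.sin(a),np.cos(a),0],[0,0,1]]).T+[q[0],q[1],z]
def back(c,uv,z):
    K=c["camera_matrix"]; s=(np.asarray(uv,float)-K[:2,2])/[K[0,0],K[1,1]]; r=s.copy()
    for _ in range(8): r=s/(1+c["k1"]*(r**2).sum(-1,keepdims=True))
    d=np.concatenate([r,np.ones(r.shape[:-1]+(1,))],-1)@c["R"]; o=-c["R"].T@c["t"]
    return o+d*((z-o[2])/d[...,2:])
def fit(P,views,q0,z=0):   # views: [(cam,mask)]
    def cost(q):
        e=0
        for c,m in views:
            h=cv2.convexHull((proj(c,place(P,q,z))*16).astype(np.int32)).astype(np.int32)
            r=np.zeros((384*4,512*4),np.uint8); cv2.fillConvexPoly(r,(h*4+24).astype(np.int32),1,shift=4)
            r=cv2.resize(r.astype(np.float32),(512,384),interpolation=cv2.INTER_AREA)
            e+=1-np.minimum(r,m).sum()/np.maximum(r,m).sum()
        return e/len(views)
    best=None
    for da in(-.15,0,.15):
        q=np.array(q0)+[0,0,da]
        b=minimize(cost,q,method="Nelder-Mead",options=dict(initial_simplex=np.array([q]+[q+d for d in np.diag([.006,.006,.12])]),xatol=2e-4,fatol=1e-4,maxiter=90))
        if best is None or b.fun<best.fun: best=b
    return best.x,best.fun
def mask(cam,name,c,q,z=.01):
    u=proj(c,[[q[0],q[1],z]])[0]; best=None
    for d in finder.outline_of(cam,name):
        m=d["pixels"]; 
        if m.sum()<10: continue
        cen=np.argwhere(m).mean(0)[::-1]; e=np.hypot(*(cen-u))
        if e<22 and (best is None or d["confidence"]>best[1]): best=(m.astype(np.float32),d["confidence"])
    return best
E
cat > m.py <<'E'
from h import *
import time
ims={n:imaging.capture(n) for n in("scene","top")}
G=dict(thick_dowel=(.64,.206),middle_dowel=(.461,.154),thin_dowel=(.461,-.174),thick_bar=(.469,.062),thin_bar=(.635,-.204),flat_offcut=(.467,-.056),rack=(.508,.384),large_tray=(.496,-.386),small_tray=(.662,.016))
for o,g in G.items():
    V=[];
    for n in ims:
        b=mask(n,o,ims[n],g)
        if b is not None: V.append((ims[n],b[0],n,round(b[1],2)))
    if not V: print(o,"none");continue
    m=V[-1]; pts=back(m[0],np.argwhere(m[1]>0)[:,::-1],.01)[:,:2].astype(np.float32)
    w,v=np.linalg.eigh(np.cov(pts.T)); a=np.arctan2(v[1,1],v[0,1]); a=(a+np.pi/2)%np.pi-np.pi/2
    for vs in [V]+([[x] for x in V] if len(V)>1 else []):
        q,f=fit(S[o],[(x[0],x[1]) for x in vs],[*g,a])
        print(o,[(x[2],x[3]) for x in vs],q[:2].round(4),round(np.degrees(q[2]),1),"cost",round(f,3),flush=True)
E
time python3 m.py
```

```text
thick_dowel [('scene', 0.83), ('top', 0.62)] [0.6397 0.2094] 8.2 cost 0.094
thick_dowel [('scene', 0.83)] [0.6419 0.209 ] 9.3 cost 0.077
thick_dowel [('top', 0.62)] [0.6381 0.2096] 7.0 cost 0.075
middle_dowel [('scene', 0.76), ('top', 0.49)] [0.4581 0.1581] 11.1 cost 0.126
middle_dowel [('scene', 0.76)] [0.4592 0.1576] 10.6 cost 0.082
middle_dowel [('top', 0.49)] [0.4561 0.1583] 12.2 cost 0.147
thin_dowel [('scene', 0.66), ('top', 0.65)] [ 0.4551 -0.1711] -11.0 cost 0.185
thin_dowel [('scene', 0.66)] [ 0.4569 -0.171 ] -11.5 cost 0.137
thin_dowel [('top', 0.65)] [ 0.452 -0.171] -12.1 cost 0.201
thick_bar [('scene', 0.65), ('top', 0.61)] [0.464  0.0654] -19.0 cost 0.135
thick_bar [('scene', 0.65)] [0.4659 0.065 ] -19.2 cost 0.119
thick_bar [('top', 0.61)] [0.462  0.0657] -20.2 cost 0.146
thin_bar [('scene', 0.6), ('top', 0.69)] [ 0.635 -0.204] 5.4 cost 0.246
thin_bar [('scene', 0.6)] [ 0.6398 -0.2038] 4.3 cost 0.135
thin_bar [('top', 0.69)] [ 0.6322 -0.2032] 8.7 cost 0.289
flat_offcut [('scene', 0.83), ('top', 0.76)] [ 0.4649 -0.0588] 0.5 cost 0.099
flat_offcut [('scene', 0.83)] [ 0.4687 -0.0588] 0.9 cost 0.097
flat_offcut [('top', 0.76)] [ 0.4632 -0.0587] -0.0 cost 0.057
rack [('scene', 0.56), ('top', 0.65)] [0.503  0.3903] -13.8 cost 0.106
rack [('scene', 0.56)] [0.4973 0.3947] -13.8 cost 0.134
rack [('top', 0.65)] [0.5031 0.389 ] -13.0 cost 0.068
large_tray [('scene', 0.61), ('top', 0.91)] [ 0.4954 -0.382 ] 11.6 cost 0.046
large_tray [('scene', 0.61)] [ 0.4979 -0.3826] 11.5 cost 0.021
large_tray [('top', 0.91)] [ 0.4931 -0.381 ] 11.6 cost 0.027
small_tray [('scene', 0.86), ('top', 0.75)] [0.6602 0.0176] -12.0 cost 0.062
small_tray [('scene', 0.86)] [0.6616 0.0166] -11.6 cost 0.034
small_tray [('top', 0.75)] [0.6571 0.0186] -12.0 cost 0.059
real	0m59.576s
user	0m58.368s
sys	0m15.122s
```

```bash
cat > plan.py <<'E'
import sys,json
from h import *
from scipy.spatial.transform import Rotation as Ro
def tool(yaw,tilt=0):  # yaw: tool x heading, z down; tilt about tool x, deg
    a=np.radians(yaw); c,s=np.cos(a),np.sin(a)
    return np.array([[c,s,0],[s,-c,0],[0,0,-1.]])@Ro.from_rotvec([tilt,0,0],degrees=True).as_matrix()
def plan(*W):
    s=bot.read_state(); p,R=s["position"],s["tcp_rot"]
    print("t",round(s["time_s"],2),"pos",p.round(4),"yaw",round(np.degrees(np.arctan2(R[1,0],R[0,0])),1),"open",round(s["opening"],3))
    for x,y,z,yaw,tilt in W:
        Rn=tool(yaw,tilt); d=R.T@(np.array([x,y,z])-p); w=Ro.from_matrix(R.T@Rn).as_rotvec(degrees=True)
        print([round(float(v),4) for v in d]+[round(float(v),1) for v in w],"rows",round(max(np.linalg.norm(d)/.0417,np.linalg.norm(w)/7.16),1))
        p,R=np.array([x,y,z]),Rn
E
python3 -c "
from plan import *
plan((.637,-.204,.13,6,0),(.637,-.204,.020,6,0))
ims={n:imaging.capture(n) for n in('scene','top')}
for o,g,a in(('rack',(.503,.389),166),):
  V=[(ims[n],mask(n,o,ims[n],g)[0]) for n in ims]
  for vs in(V,V[:1],V[1:]): print(o,fit(S[o],vs,[*g,np.radians(a)]))
"
```

```text
t 2.0 pos [ 0.2369 -0.5783  0.2396] yaw 22.3 open 1.0
[0.5121, -0.1948, 0.1096, 0.0, -0.0, 16.3] rows 13.4
[0.0, 0.0, 0.11, 0.0, 0.0, 0.0] rows 2.6
rack (array([0.50408986, 0.3901155 , 2.92313672]), np.float64(0.12744855880737305))
rack (array([0.49918354, 0.39821482, 2.93385948]), np.float64(0.16956287622451782))
rack (array([0.50361466, 0.38706764, 2.94674508]), np.float64(0.07328802347183228))
```

The rows are not in the units I measure in: shifts go in shares of 0.3 m and turns go in shares of 120 degrees. I convert before sending: 0.256 m / 0.3 = 0.8533, -0.0974 m / 0.3 = -0.3247, 16.3 degrees / 120 = 0.1358.

>>> play_rows(
  motion=[
    [[0.8533,-0.3247,0.1833,0,0,0.1358],[0.8533,-0.3247,0.1833,0,0,0.1358],[0.8533,-0.3247,0.1833,0,0,0.1358],[0.8533,-0.3247,0.1833,0,0,0.1358],[0.8533,-0.3247,0.1833,0,0,0.1358],[0.8533,-0.3247,0.1833,0,0,0.1358],[0.8533,-0.3247,0.1833,0,0,0.1358]],
  ],
  fingers=0.045,
)

```text
time_s: 2.78
position: [0.4387, -0.3883, 0.184]
tcp_rot: [[0.994, 0.105, 0.0], [0.105, -0.994, 0.001], [0.0, -0.001, -1.0]]
force: [-0.3, -0.1, -0.2]
opening: 0.567
grasp_force: 0.0
```

Converted, 0.2184 m / 0.3 = 0.728, -0.1651 m / 0.3 = -0.5503.

>>> play_rows(
  motion=[
    [[0.728,-0.5503,0.1833,0,0,0],[0.728,-0.5503,0.1833,0,0,0],[0.728,-0.5503,0.1833,0,0,0],[0.728,-0.5503,0.1833,0,0,0],[0.728,-0.5503,0.1833,0,0,0],[0.728,-0.5503,0.1833,0,0,0],[0.728,-0.5503,0.1833,0,0,0],[0.728,-0.5503,0.1833,0,0,0]],
  ],
)

```text
time_s: 3.45
position: [0.6404, -0.1991, 0.1282]
tcp_rot: [[0.994, 0.11, 0.001], [0.11, -0.994, 0.002], [0.002, -0.002, -1.0]]
force: [0.9, -0.4, -0.4]
opening: 0.518
grasp_force: 0.0
```

```bash
python3 -c "
from plan import *
c=imaging.capture('wrist'); cv2.imwrite('pics/w1.png',c['frame'][:,:,::-1])
print(c['R'].round(3).tolist(),c['t'].round(3))
b=mask('wrist','thin_bar',c,(.637,-.204))
if b is not None: print(b[1],fit(S['thin_bar'],[(c,b[0])],[.637,-.204,.1]))
plan((.637,-.204,.020,6,0))"
```

```text
[[0.11, -0.994, -0.001], [-0.95, -0.105, 0.293], [-0.292, -0.032, -0.956]] [-0.268  0.585  0.466]
t 3.55 pos [ 0.6374 -0.2029  0.129 ] yaw 6.1 open 0.508
[-0.0004, 0.0011, 0.109, -0.0, 0.1, 0.1] rows 2.6
```

View pics/w1.png

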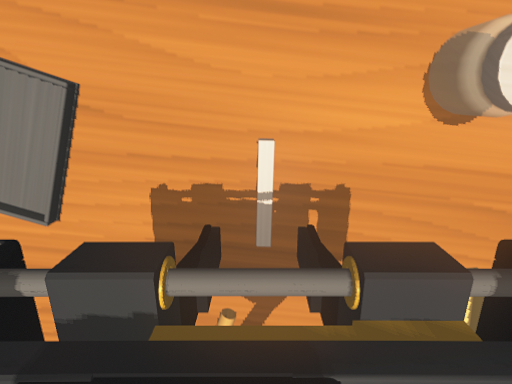

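The bar shows whole in the wrist view, from (266,139) to (264,246), between the fingers. I'll back-project its ends.

```bash
python3 -c "
from plan import *
c=imaging.capture('wrist')
e=back(c,[[266.5,140],[264,246]],.014); print(e.round(4),e.mean(0),np.linalg.norm(e[0]-e[1]),np.degrees(np.arctan2(*(e[0]-e[1])[1::-1])))
print(back(c,[[4,57],[78,84],[53,222]],.018))
print(proj(c,[[.637,-.204,.014]]))
"
```

```text
[[ 0.6844 -0.2048  0.014 ]
 [ 0.585  -0.2138  0.014 ]] [ 0.63468231 -0.20928503  0.014     ] 0.09985562590334812 5.203786028747287
[[ 0.72616497  0.0031209   0.018     ]
 [ 0.71263621 -0.05151969  0.018     ]
 [ 0.59090225 -0.02119421  0.018     ]]
[[259.60734016 192.81377648]]
```

Converted, 0.109 m / 0.3 = 0.3633, 0.09 m / 0.3 = 0.3, 0.6 degrees / 120 = 0.005.

>>> play_rows(
  motion=[
    [[-0.0073,0.014,0.2,0,0,0.005],[-0.0073,0.014,0.3,0,0,0.005],[-0.0073,0.014,0.3633,0,0,0.005],[-0.0073,0.014,0.3633,0,0,0.005],[-0.0073,0.014,0.3633,0,0,0.005]],
  ],
  fingers=0.045,
)

```text
time_s: 4.02
position: [0.6342, -0.2107, 0.0204]
tcp_rot: [[0.996, 0.091, -0.001], [0.091, -0.996, -0.0], [-0.001, 0.0, -1.0]]
force: [1.1, -0.8, 0.7]
opening: 0.516
grasp_force: 0.0
```

>>> play_rows(
  motion=[
    [[0,0,0,0,0,0],[0,0,0,0,0,0],[0,0,0,0,0,0],[0,0,0,0,0,0],[0,0,0,0,0,0],[0,0,0,0,0,0],[0,0,0,0,0,0],[0,0,0,0,0,0]],
  ],
  fingers=0.0,
)

```text
time_s: 4.68
position: [0.6351, -0.2083, 0.0208]
tcp_rot: [[0.996, 0.094, -0.0], [0.094, -0.996, 0.0], [-0.0, -0.0, -1.0]]
force: [-1.3, 1.3, 2.4]
opening: 0.159
grasp_force: 30.0
```

Converted, -0.08 m / 0.3 = -0.2667, -0.065 m / 0.3 = -0.2167.

>>> play_rows(
  motion=[
    [[0,0,-0.1,0,0,0],[0,0,-0.2167,0,0,0],[0,0,-0.2667,0,0,0],[0,0,-0.2667,0,0,0]],
  ],
)

```text
time_s: 5.02
position: [0.6381, -0.2101, 0.1048]
tcp_rot: [[0.996, 0.094, 0.008], [0.094, -0.996, -0.004], [0.008, 0.005, -1.0]]
force: [1.0, -0.2, -0.7]
opening: 0.158
grasp_force: 30.0
```

```bash
python3 -c "
from plan import *
plan((.660,.014,.10,-12,0),(.660,.014,.026,-12,0))"
```

```text
t 5.02 pos [ 0.6381 -0.2101  0.1048] yaw 5.4 open 0.158
[0.0428, -0.221, 0.004, 0.2, -0.5, 17.4] rows 5.4
[0.0, 0.0, 0.074, 0.0, 0.0, 0.0] rows 1.8
```

Converted, -0.219 m / 0.3 = -0.73, 0.0445 m / 0.3 = 0.1483, 17.4 degrees / 120 = 0.145.

>>> play_rows(
  motion=[
    [[0.1483,-0.73,0,0,0,0.145],[0.1483,-0.73,0,0,0,0.145],[0.1483,-0.73,0,0,0,0.145],[0.1483,-0.73,0,0,0,0.145],[0.1483,-0.73,0,0,0,0.145],[0.1483,-0.73,0,0,0,0.145],[0.1483,-0.73,0,0,0,0.145]],
  ],
)

```text
time_s: 5.6
position: [0.6576, 0.0187, 0.0986]
tcp_rot: [[0.979, -0.203, -0.003], [-0.203, -0.979, 0.002], [-0.004, -0.001, -1.0]]
force: [-0.7, -0.3, -1.7]
opening: 0.16
grasp_force: 30.0
```

```bash
python3 -c "
from plan import *
c=imaging.capture('wrist'); cv2.imwrite('pics/w2.png',c['frame'][:,:,::-1])
plan((.660,.014,.026,-12,0))"
```

```text
t 5.65 pos [0.6579 0.016  0.0988] yaw -11.8 open 0.155
[0.0027, 0.0015, 0.0728, 0.0, 0.2, 0.2] rows 1.7
```

View pics/w2.png

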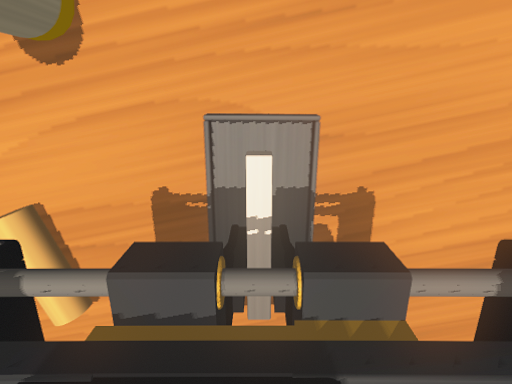

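>>> play_rows(
  motion=[
    [[0.0067,0.0033,0.1167,0,0,0],[0.0067,0.0033,0.2,0,0,0],[0.0067,0.0033,0.2417,0,0,0],[0.0067,0.0033,0.245,0,0,0],[0.0067,0.0033,0.245,0,0,0]],
  ],
)

```text
time_s: 6.07
position: [0.6602, 0.0107, 0.0258]
tcp_rot: [[0.978, -0.21, -0.002], [-0.21, -0.978, -0.0], [-0.002, 0.0, -1.0]]
force: [-0.1, 0.5, -1.1]
opening: 0.161
grasp_force: 30.0
```

>>> play_rows(
  motion=[
    [[0,0,0,0,0,0],[0,0,0,0,0,0],[0,0,0,0,0,0],[0,0,0,0,0,0]],
  ],
  fingers=0.026,
)

```text
time_s: 6.4
position: [0.6613, 0.012, 0.028]
tcp_rot: [[0.978, -0.208, 0.002], [-0.208, -0.978, -0.0], [0.002, -0.0, -1.0]]
force: [0.1, -0.4, -0.1]
opening: 0.284
grasp_force: 0.0
```

Converted, -0.085 m / 0.3 = -0.2833, -0.06 m / 0.3 = -0.2.

>>> play_rows(
  motion=[
    [[0,0,-0.1,0,0,0],[0,0,-0.2,0,0,0],[0,0,-0.2833,0,0,0],[0,0,-0.2833,0,0,0]],
  ],
)

```text
time_s: 6.73
position: [0.6649, 0.0118, 0.1185]
tcp_rot: [[0.978, -0.208, 0.012], [-0.208, -0.978, -0.002], [0.012, -0.001, -1.0]]
force: [1.2, 0.7, 0.5]
opening: 0.298
grasp_force: 0.0
```

```bash
python3 -c "
from plan import *
c=imaging.capture('top');
print(finder.recognise('top','thin_bar'))
plan((.640,.209,.110,8.5,0),(.640,.209,.022,8.5,0))"
```

```text
[{'at': [0.5069, 0.3857, 0.0517], 'confidence': 0.57}]
t 6.83 pos [0.6616 0.0122 0.1139] yaw -12.0 open 0.296
[-0.0621, -0.188, 0.0037, 0.0, -0.2, -20.5] rows 4.7
[0.0, 0.0, 0.088, 0.0, 0.0, 0.0] rows 2.1
```

Converted, -0.188 m / 0.3 = -0.6267, -0.0621 m / 0.3 = -0.207, -20.5 degrees / 120 = -0.1708.

>>> play_rows(
  motion=[
    [[-0.207,-0.6267,0,0,0,-0.1708],[-0.207,-0.6267,0,0,0,-0.1708],[-0.207,-0.6267,0,0,0,-0.1708],[-0.207,-0.6267,0,0,0,-0.1708],[-0.207,-0.6267,0,0,0,-0.1708],[-0.207,-0.6267,0,0,0,-0.1708],[-0.207,-0.6267,0,0,0,-0.1708]],
  ],
  fingers=0.06,
)

```text
time_s: 7.42
position: [0.6373, 0.2109, 0.1103]
tcp_rot: [[0.988, 0.151, -0.003], [0.151, -0.988, -0.001], [-0.003, 0.0, -1.0]]
force: [0.0, -1.2, 0.4]
opening: 0.67
grasp_force: 0.0
```

```bash
python3 -c "
from plan import *
c=imaging.capture('wrist'); cv2.imwrite('pics/w3.png',c['frame'][:,:,::-1])
plan((.640,.209,.022,8.5,0))"
```

```text
t 7.47 pos [0.6379 0.2093 0.1105] yaw 8.6 open 0.675
[0.0023, 0.0006, 0.0885, 0.0, 0.2, 0.1] rows 2.1
```

View pics/w3.png

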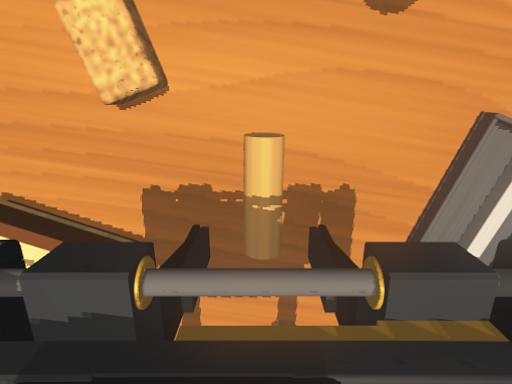

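Converted, 0.0875 m / 0.3 = 0.2917, 0.04 m / 0.3 = 0.1333.

>>> play_rows(
  motion=[
    [[0.0033,0.0067,0.1333,0,0,0],[0.0033,0.0067,0.2333,0,0,0],[0.0033,0.0067,0.29,0,0,0],[0.0033,0.0067,0.2917,0,0,0],[0.0033,0.0067,0.2917,0,0,0]],
  ],
)

```text
time_s: 7.88
position: [0.6397, 0.2051, 0.0229]
tcp_rot: [[0.989, 0.145, -0.003], [0.145, -0.989, -0.001], [-0.004, 0.0, -1.0]]
force: [-0.4, -0.5, 0.6]
opening: 0.693
grasp_force: 0.0
```

>>> play_rows(
  motion=[
    [[0,0,0,0,0,0],[0,0,0,0,0,0],[0,0,0,0,0,0],[0,0,0,0,0,0],[0,0,0,0,0,0],[0,0,0,0,0,0],[0,0,0,0,0,0],[0,0,0,0,0,0]],
  ],
  fingers=0.0,
)

```text
time_s: 8.55
position: [0.6409, 0.2074, 0.0254]
tcp_rot: [[0.989, 0.148, 0.001], [0.148, -0.989, 0.0], [0.001, 0.0, -1.0]]
force: [-0.9, -0.9, 4.9]
opening: 0.363
grasp_force: 30.0
```

Converted, -0.137 m / 0.3 = -0.4567, -0.11 m / 0.3 = -0.3667.

>>> play_rows(
  motion=[
    [[0,0,-0.1,0,0,0],[0,0,-0.2333,0,0,0],[0,0,-0.3667,0,0,0],[0,0,-0.4567,0,0,0],[0,0,-0.4567,0,0,0],[0,0,-0.4567,0,0,0]],
  ],
)

```text
time_s: 9.05
position: [0.6414, 0.2075, 0.1636]
tcp_rot: [[0.989, 0.148, 0.004], [0.148, -0.989, 0.001], [0.004, 0.0, -1.0]]
force: [-0.7, -0.1, -1.5]
opening: 0.362
grasp_force: 30.0
```

```bash
python3 -c "
from plan import *
plan((.55,.303,.16,47,0),(.4645,.3967,.16,77.5,9))"
```

```text
t 9.05 pos [0.6414 0.2075 0.1636] yaw 8.5 open 0.362
[-0.0763, -0.108, 0.0033, 0.1, -0.2, -38.5] rows 5.4
[0.0102, -0.1264, 0.0, 8.8, -2.4, -30.4] rows 4.4
```

Converted, -0.108 m / 0.3 = -0.36, -0.0763 m / 0.3 = -0.2543, -38.5 degrees / 120 = -0.3208.

>>> play_rows(
  motion=[
    [[-0.2543,-0.36,0,0,0,-0.3208],[-0.2543,-0.36,0,0,0,-0.3208],[-0.2543,-0.36,0,0,0,-0.3208],[-0.2543,-0.36,0,0,0,-0.3208],[-0.2543,-0.36,0,0,0,-0.3208],[-0.2543,-0.36,0,0,0,-0.3208]],
  ],
)

```text
time_s: 9.55
position: [0.5461, 0.3034, 0.1589]
tcp_rot: [[0.677, 0.736, -0.005], [0.736, -0.677, -0.002], [-0.005, -0.003, -1.0]]
force: [0.5, -0.1, -1.2]
opening: 0.358
grasp_force: 30.0
```

Converted, -0.126 m / 0.3 = -0.42, 0.01 m / 0.3 = 0.0333, -30.5 degrees / 120 = -0.2542.

>>> play_rows(
  motion=[
    [[0.0333,-0.42,0,0,0,-0.2542],[0.0333,-0.42,0,0,0,-0.2542],[0.0333,-0.42,0,0,0,-0.2542],[0.0333,-0.42,0,0,0,-0.2542],[0.0333,-0.42,0,0,0,-0.2542],[0.0333,-0.42,0,0,0,-0.2542],[0.0333,-0.42,0,0,0,-0.2542]],
  ],
)

```text
time_s: 10.13
position: [0.4625, 0.3955, 0.1596]
tcp_rot: [[0.218, 0.976, -0.003], [0.976, -0.218, -0.002], [-0.003, -0.003, -1.0]]
force: [0.0, -0.9, -0.7]
opening: 0.357
grasp_force: 30.0
```

```bash
python3 -c "
from plan import *
c=imaging.capture('wrist'); cv2.imwrite('pics/w4.png',c['frame'][:,:,::-1]); import pickle; pickle.dump(c,open('w4.pkl','wb'))
plan((.4645,.3967,.0755,77.5,9))"
```

```text
t 10.18 pos [0.4631 0.3954 0.16  ] yaw 77.4 open 0.354
[0.0018, 0.0013, 0.0845, 8.9, 0.1, -0.1] rows 2.0
```

View pics/w4.png

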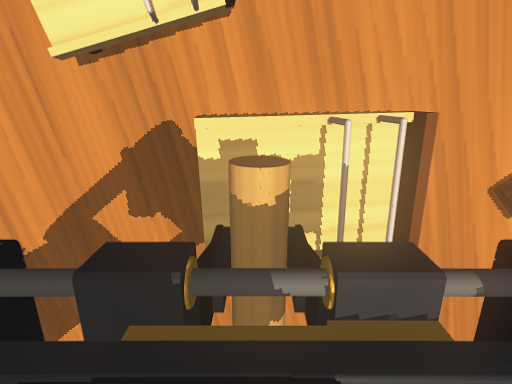

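The far wall's edge runs from (195,117) to (413,112), the guards are at columns 345 and 402, and the open end is at column ~200. I'll compare that with the projected rack pose.

```bash
cat > r.py <<'E'
from plan import *
import pickle
from scipy.optimize import least_squares
c=pickle.load(open('w4.pkl','rb'))
dk=lambda x:.048+(x-.04)*T
P=np.array([[.093,-.068,dk(.093)+.014],[-.085,-.068,dk(-.085)+.014],[-.021,-.05,dk(-.021)+.046],[-.062,-.05,dk(-.062)+.046],[.093,-.03,dk(.093)]])
O=np.array([[195,117],[413,112],[347.5,135],[402.5,135],[203,235]])
W=np.array([[1,1],[1,1],[1,0],[1,0],[1,0]])
f=lambda q:((proj(c,place(P,q))-O)*W).ravel()
for q0 in([.5035,.388,np.radians(167.5)],):
    print(f(q0).reshape(-1,2).round(1)); r=least_squares(f,q0); print(r.x,np.degrees(r.x[2]),f(r.x).reshape(-1,2).round(1))
E
python3 r.py
```

```text
[[-5.8 -4. ]
 [-2.2 -1.4]
 [-2.2  0. ]
 [-3.8  0. ]
 [-6.8 -0. ]]
[0.50676618 0.38501792 2.93530792] 168.1807555921359 [[-1.4  0.5]
 [ 1.2  0.1]
 [ 2.1  0. ]
 [ 0.3  0. ]
 [-2.4 -0. ]]
```

```bash
python3 -c "
from plan import *
plan((.4712,.3934,.11,78,9),(.4712,.3934,.0752,78,9))"
```

```text
t 10.18 pos [0.4631 0.3954 0.16  ] yaw 77.4 open 0.354
[-0.0001, 0.0084, 0.05, 8.9, 0.1, -0.6] rows 1.2
[0.0, 0.0054, 0.0344, 0.0, 0.0, 0.0] rows 0.8
```

Converted, 0.05 m / 0.3 = 0.1667, 0.0084 m / 0.3 = 0.028, 8.9 degrees / 120 = 0.0742.

>>> play_rows(
  motion=[
    [[0,0.028,0.1,0.0417,0,-0.005],[0,0.028,0.1667,0.0742,0,-0.005],[0,0.028,0.1667,0.0742,0,-0.005],[0,0.028,0.1667,0.0742,0,-0.005]],
  ],
)

```text
time_s: 10.52
position: [0.472, 0.3927, 0.1097]
tcp_rot: [[0.21, 0.966, -0.154], [0.978, -0.208, 0.031], [-0.002, -0.157, -0.988]]
force: [-0.5, -0.2, -0.4]
opening: 0.353
grasp_force: 30.0
```

Converted, 0.0345 m / 0.3 = 0.115, 0.034 m / 0.3 = 0.1133.

>>> play_rows(
  motion=[
    [[0,0.01,0.0667,0,0,0],[0,0.015,0.0967,0,0,0],[0,0.018,0.1133,0,0,0],[0,0.018,0.115,0,0,0],[0,0.018,0.115,0,0,0]],
  ],
)

```text
time_s: 10.93
position: [0.4716, 0.3945, 0.0773]
tcp_rot: [[0.206, 0.967, -0.151], [0.978, -0.204, 0.033], [0.001, -0.154, -0.988]]
force: [0.2, -0.6, 0.4]
opening: 0.358
grasp_force: 30.0
```

>>> play_rows(
  motion=[
    [[0,0,0,0,0,0],[0,0,0,0,0,0],[0,0,0,0,0,0],[0,0,0,0,0,0]],
  ],
  fingers=0.044,
)

```text
time_s: 11.27
position: [0.4723, 0.3945, 0.0773]
tcp_rot: [[0.207, 0.967, -0.15], [0.978, -0.204, 0.033], [0.002, -0.154, -0.988]]
force: [0.1, 0.5, -0.0]
opening: 0.494
grasp_force: 0.0
```

Converted, -0.08 m / 0.3 = -0.2667, -0.05 m / 0.3 = -0.1667.

>>> play_rows(
  motion=[
    [[0,0,-0.05,0,0,0],[0,0,-0.1,0,0,0],[0,0,-0.1667,0,0,0],[0,0,-0.2667,0,0,0],[0,0,-0.2667,0,0,0],[0,0,-0.2667,0,0,0]],
  ],
)

```text
time_s: 11.77
position: [0.4856, 0.3922, 0.1578]
tcp_rot: [[0.207, 0.967, -0.147], [0.978, -0.204, 0.035], [0.004, -0.151, -0.989]]
force: [-1.4, -0.2, -0.8]
opening: 0.503
grasp_force: 0.0
```

```bash
python3 -c "
from plan import *
c=imaging.capture('wrist'); cv2.imwrite('pics/w5.png',c['frame'][:,:,::-1])
plan((.458,.157,.13,45,0),(.458,.157,.12,11,0),(.458,.157,.021,11,0))"
```

```text
t 11.82 pos [0.4843 0.3916 0.1563] yaw 78.1 open 0.506
[-0.235, 0.0265, 0.0221, -8.6, 2.5, 33.0] rows 5.7
[0.0, 0.0, 0.01, 0.0, 0.0, 34.0] rows 4.7
[0.0, 0.0, 0.099, 0.0, 0.0, 0.0] rows 2.4
```

View pics/w5.png

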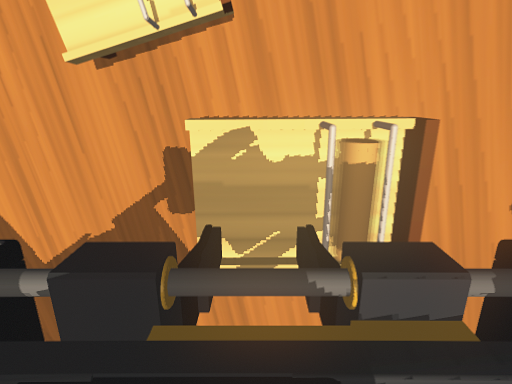

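The thick dowel is rolling between the guards at (358,195), square to the rack. On to the middle dowel.

Converted, -0.235 m / 0.3 = -0.7833, 0.0265 m / 0.3 = 0.0883, 2.5 degrees / 120 = 0.0208.

>>> play_rows(
  motion=[
    [[-0.7833,0.0883,0.0737,-0.0717,0.0208,0.275],[-0.7833,0.0883,0.0737,-0.0717,0.0208,0.275],[-0.7833,0.0883,0.0737,-0.0717,0.0208,0.275],[-0.7833,0.0883,0.0737,-0.0717,0.0208,0.275],[-0.7833,0.0883,0.0737,-0.0717,0.0208,0.275],[-0.7833,0.0883,0.0737,-0.0717,0.0208,0.275],[-0.7833,0.0883,0.0737,-0.0717,0.0208,0.275]],
  ],
  fingers=0.05,
)

```text
time_s: 12.4
position: [0.4541, 0.1529, 0.1278]
tcp_rot: [[0.71, 0.704, -0.009], [0.704, -0.71, -0.002], [-0.008, -0.005, -1.0]]
force: [-0.2, 0.1, -0.5]
opening: 0.576
grasp_force: 0.0
```

Converted, 0.01 m / 0.3 = 0.0333, 34 degrees / 120 = 0.2833.

>>> play_rows(
  motion=[
    [[0,0,0.0333,0,0,0.2833],[0,0,0.0333,0,0,0.2833],[0,0,0.0333,0,0,0.2833],[0,0,0.0333,0,0,0.2833],[0,0,0.0333,0,0,0.2833],[0,0,0.0333,0,0,0.2833]],
  ],
)

```text
time_s: 12.9
position: [0.4571, 0.1576, 0.1187]
tcp_rot: [[0.982, 0.19, -0.003], [0.19, -0.982, 0.0], [-0.003, -0.001, -1.0]]
force: [0.6, 1.8, -0.5]
opening: 0.573
grasp_force: 0.0
```

```bash
python3 -c "
from plan import *
c=imaging.capture('wrist'); cv2.imwrite('pics/w6.png',c['frame'][:,:,::-1])
plan((.458,.157,.021,11,0))"
```

```text
t 12.95 pos [0.4572 0.1575 0.1188] yaw 11.2 open 0.575
[0.001, 0.0008, 0.0978, -0.0, 0.2, 0.2] rows 2.3
```

View pics/w6.png

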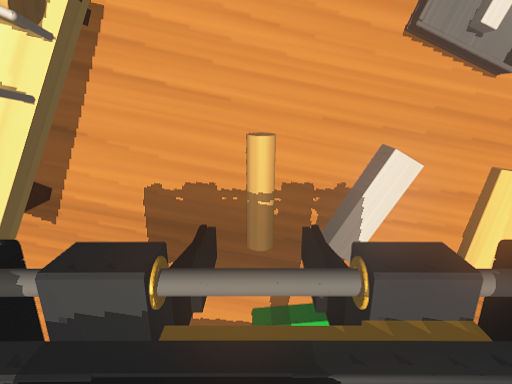

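Dowel at column 261 and finger centre at 259, so it's lined up. Grasp and lift.

>>> play_rows(
  motion=[
    [[0.0033,0.0033,0.1333,0,0,0],[0.0033,0.0033,0.2667,0,0,0],[0.0033,0.0033,0.3233,0,0,0],[0.0033,0.0033,0.325,0,0,0],[0.0033,0.0033,0.325,0,0,0]],
  ],
)

```text
time_s: 13.37
position: [0.4579, 0.1564, 0.0207]
tcp_rot: [[0.981, 0.193, -0.004], [0.193, -0.981, -0.0], [-0.004, -0.001, -1.0]]
force: [1.0, 0.6, 0.6]
opening: 0.57
grasp_force: 0.0
```

>>> play_rows(
  motion=[
    [[0,0,0,0,0,0],[0,0,0,0,0,0],[0,0,0,0,0,0],[0,0,0,0,0,0],[0,0,0,0,0,0],[0,0,0,0,0,0],[0,0,0,0,0,0],[0,0,0,0,0,0]],
  ],
  fingers=0.0,
)

```text
time_s: 14.03
position: [0.4592, 0.1563, 0.0226]
tcp_rot: [[0.982, 0.191, -0.0], [0.191, -0.982, 0.0], [0.0, -0.0, -1.0]]
force: [-0.3, 0.5, 6.5]
opening: 0.266
grasp_force: 30.0
```

Converted, -0.139 m / 0.3 = -0.4633, -0.11 m / 0.3 = -0.3667.

>>> play_rows(
  motion=[
    [[0,0,-0.1,0,0,0],[0,0,-0.2333,0,0,0],[0,0,-0.3667,0,0,0],[0,0,-0.4633,0,0,0],[0,0,-0.4633,0,0,0],[0,0,-0.4633,0,0,0]],
  ],
)

```text
time_s: 14.53
position: [0.46, 0.1563, 0.1627]
tcp_rot: [[0.982, 0.191, 0.003], [0.191, -0.982, 0.001], [0.003, 0.0, -1.0]]
force: [-0.7, 0.4, -0.2]
opening: 0.269
grasp_force: 30.0
```

```bash
python3 -c "
from plan import *
plan((.463,.277,.16,50,0),(.4712,.3934,.16,78,0),(.4712,.3934,.11,78,9),(.4712,.3934,.0735,78,9))"
```

```text
t 14.53 pos [0.46   0.1563 0.1627] yaw 11.0 open 0.269
[0.026, -0.1179, 0.0028, 0.1, -0.2, -39.0] rows 5.4
[0.0944, -0.0685, 0.0, 0.0, 0.0, -28.0] rows 3.9
[0.0, 0.0, 0.05, 9.0, -0.0, 0.0] rows 1.3
[0.0, 0.0057, 0.0361, 0.0, 0.0, 0.0] rows 0.9
```

Converted, -0.118 m / 0.3 = -0.3933, 0.026 m / 0.3 = 0.0867, -39 degrees / 120 = -0.325.

>>> play_rows(
  motion=[
    [[0.0867,-0.3933,0,0,0,-0.325],[0.0867,-0.3933,0,0,0,-0.325],[0.0867,-0.3933,0,0,0,-0.325],[0.0867,-0.3933,0,0,0,-0.325],[0.0867,-0.3933,0,0,0,-0.325],[0.0867,-0.3933,0,0,0,-0.325]],
  ],
)

```text
time_s: 15.03
position: [0.4602, 0.2775, 0.1587]
tcp_rot: [[0.637, 0.771, -0.006], [0.771, -0.637, -0.001], [-0.005, -0.003, -1.0]]
force: [-0.8, -0.2, 0.4]
opening: 0.267
grasp_force: 30.0
```

Converted, 0.0945 m / 0.3 = 0.315, -0.0685 m / 0.3 = -0.2283, -28 degrees / 120 = -0.2333.

>>> play_rows(
  motion=[
    [[0.315,-0.2283,0,0,0,-0.2333],[0.315,-0.2283,0,0,0,-0.2333],[0.315,-0.2283,0,0,0,-0.2333],[0.315,-0.2283,0,0,0,-0.2333],[0.315,-0.2283,0,0,0,-0.2333],[0.315,-0.2283,0,0,0,-0.2333]],
  ],
)

```text
time_s: 15.53
position: [0.4686, 0.3927, 0.1587]
tcp_rot: [[0.21, 0.978, -0.005], [0.978, -0.21, -0.003], [-0.004, -0.005, -1.0]]
force: [-0.4, -0.4, -0.1]
opening: 0.265
grasp_force: 30.0
```

Converted, 0.05 m / 0.3 = 0.1667, 0.03 m / 0.3 = 0.1, 9 degrees / 120 = 0.075.

>>> play_rows(
  motion=[
    [[0,0,0.1,0.0417,0,0],[0,0,0.1667,0.075,0,0],[0,0,0.1667,0.075,0,0],[0,0,0.1667,0.075,0,0]],
  ],
)

```text
time_s: 15.87
position: [0.4697, 0.3913, 0.1092]
tcp_rot: [[0.212, 0.964, -0.157], [0.977, -0.21, 0.03], [-0.004, -0.16, -0.987]]
force: [0.2, -0.5, 0.5]
opening: 0.269
grasp_force: 30.0
```

```bash
python3 -c "
from plan import *
c=imaging.capture('top'); print(finder.recognise('top','thick_dowel'))
plan((.4712,.3934,.0725,78,9))"
```

```text
[{'at': [0.5663, 0.3362, 0.0582], 'confidence': 0.52}]
t 15.97 pos [0.47   0.3928 0.1116] yaw 77.9 open 0.266
[0.0009, 0.0072, 0.0384, -0.0, 0.0, -0.1] rows 0.9
```

Converted, 0.038 m / 0.3 = 0.1267, 0.032 m / 0.3 = 0.1067.

>>> play_rows(
  motion=[
    [[0.0033,0.0133,0.0667,0,0,0],[0.0033,0.02,0.1067,0,0,0],[0.0033,0.0233,0.1267,0,0,0],[0.0033,0.0233,0.1267,0,0,0],[0.0033,0.0233,0.1267,0,0,0]],
  ],
)

```text
time_s: 16.38
position: [0.4709, 0.3943, 0.0727]
tcp_rot: [[0.208, 0.966, -0.154], [0.978, -0.205, 0.032], [-0.0, -0.158, -0.987]]
force: [0.3, -0.8, -0.1]
opening: 0.269
grasp_force: 30.0
```

>>> play_rows(
  motion=[
    [[0,0,0,0,0,0],[0,0,0,0,0,0],[0,0,0,0,0,0],[0,0,0,0,0,0]],
  ],
  fingers=0.036,
)

```text
time_s: 16.72
position: [0.4716, 0.3944, 0.073]
tcp_rot: [[0.208, 0.966, -0.153], [0.978, -0.205, 0.033], [0.001, -0.157, -0.988]]
force: [0.7, 0.0, -0.5]
opening: 0.397
grasp_force: 0.0
```

Converted, -0.08 m / 0.3 = -0.2667, -0.05 m / 0.3 = -0.1667.

>>> play_rows(
  motion=[
    [[0,0,-0.05,0,0,0],[0,0,-0.1,0,0,0],[0,0,-0.1667,0,0,0],[0,0,-0.2667,0,0,0],[0,0,-0.2667,0,0,0],[0,0,-0.2667,0,0,0],[0,0,-0.2667,0,0,0],[0,0,-0.2667,0,0,0]],
  ],
)

```text
time_s: 17.38
position: [0.4825, 0.3911, 0.1503]
tcp_rot: [[0.208, 0.966, -0.157], [0.978, -0.205, 0.031], [-0.002, -0.16, -0.987]]
force: [-0.0, -0.0, -0.2]
opening: 0.419
grasp_force: 0.0
```

```bash
python3 -c "
from plan import *
c=imaging.capture('wrist'); cv2.imwrite('pics/w7.png',c['frame'][:,:,::-1])
plan((.458,.13,.14,43,0),(.456,-.171,.12,-11,0),(.456,-.171,.020,-11,0))"
```

```text
t 17.43 pos [0.4825 0.3911 0.1501] yaw 78.0 open 0.412
[-0.2605, 0.0316, 0.0057, -8.9, 2.9, 34.9] rows 6.3
[-0.2067, 0.2188, 0.02, 0.0, 0.0, 54.0] rows 7.5
[0.0, 0.0, 0.1, 0.0, 0.0, 0.0] rows 2.4
```

View pics/w7.png

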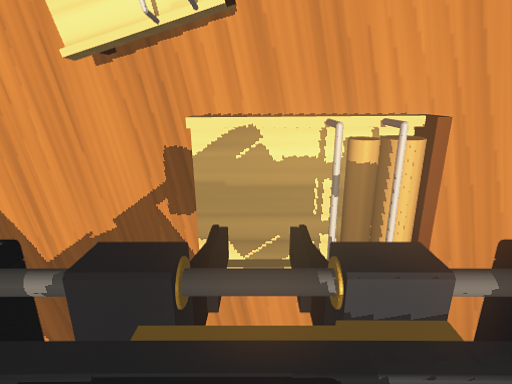

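The thick dowel is at the stop (405,190) with the middle one right behind it (362,190). Next is the thin dowel.

Converted, -0.2605 m / 0.3 = -0.8683, 0.0316 m / 0.3 = 0.1053, 34.9 degrees / 120 = 0.2908.

>>> play_rows(
  motion=[
    [[-0.8683,0.1053,0,-0.0742,0.0242,0.2908],[-0.8683,0.1053,0,-0.0742,0.0242,0.2908],[-0.8683,0.1053,0,-0.0742,0.0242,0.2908],[-0.8683,0.1053,0,-0.0742,0.0242,0.2908],[-0.8683,0.1053,0,-0.0742,0.0242,0.2908],[-0.8683,0.1053,0,-0.0742,0.0242,0.2908],[-0.8683,0.1053,0,-0.0742,0.0242,0.2908],[-0.8683,0.1053,0,-0.0742,0.0242,0.2908]],
  ],
)

```text
time_s: 18.1
position: [0.4586, 0.1275, 0.1456]
tcp_rot: [[0.734, 0.679, -0.001], [0.679, -0.734, 0.0], [-0.0, -0.001, -1.0]]
force: [-0.8, -0.1, 0.4]
opening: 0.415
grasp_force: 0.0
```

Converted, 0.2188 m / 0.3 = 0.7293, -0.2067 m / 0.3 = -0.689, 54 degrees / 120 = 0.45.

>>> play_rows(
  motion=[
    [[-0.689,0.7293,0.0667,0,0,0.45],[-0.689,0.7293,0.0667,0,0,0.45],[-0.689,0.7293,0.0667,0,0,0.45],[-0.689,0.7293,0.0667,0,0,0.45],[-0.689,0.7293,0.0667,0,0,0.45],[-0.689,0.7293,0.0667,0,0,0.45],[-0.689,0.7293,0.0667,0,0,0.45],[-0.689,0.7293,0.0667,0,0,0.45]],
  ],
  fingers=0.042,
)

```text
time_s: 18.77
position: [0.4604, -0.1763, 0.1256]
tcp_rot: [[0.98, -0.199, 0.006], [-0.199, -0.98, -0.002], [0.007, 0.001, -1.0]]
force: [0.2, -0.3, 0.9]
opening: 0.479
grasp_force: 0.0
```

```bash
python3 -c "
from plan import *
c=imaging.capture('wrist'); cv2.imwrite('pics/w8.png',c['frame'][:,:,::-1])
plan((.456,-.171,.020,-11,0))"
```

```text
t 18.82 pos [ 0.4601 -0.1756  0.1255] yaw -11.6 open 0.483
[-0.0056, -0.0037, 0.1055, 0.0, -0.3, -0.6] rows 2.5
```

View pics/w8.png

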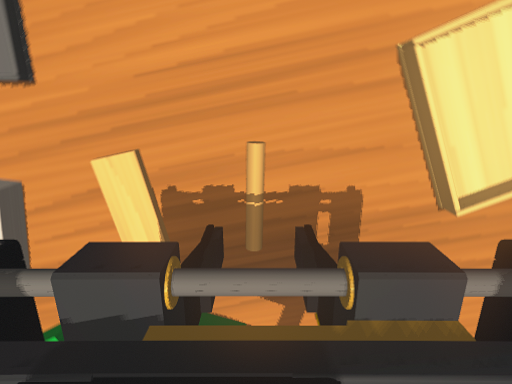

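Converted, 0.105 m / 0.3 = 0.35, 0.1 m / 0.3 = 0.3333, -0.4 degrees / 120 = -0.0033.

>>> play_rows(
  motion=[
    [[-0.0167,-0.0117,0.1333,0,0,-0.0033],[-0.0167,-0.0117,0.2667,0,0,-0.0033],[-0.0167,-0.0117,0.3333,0,0,-0.0033],[-0.0167,-0.0117,0.35,0,0,-0.0033],[-0.0167,-0.0117,0.35,0,0,-0.0033],[-0.0167,-0.0117,0.35,0,0,-0.0033]],
  ],
)

```text
time_s: 19.32
position: [0.4548, -0.1653, 0.0214]
tcp_rot: [[0.983, -0.181, 0.003], [-0.181, -0.983, 0.001], [0.003, -0.002, -1.0]]
force: [0.2, 0.5, -0.3]
opening: 0.481
grasp_force: 0.0
```

>>> play_rows(
  motion=[
    [[0,0,0,0,0,0],[0,0,0,0,0,0],[0,0,0,0,0,0],[0,0,0,0,0,0],[0,0,0,0,0,0],[0,0,0,0,0,0],[0,0,0,0,0,0],[0,0,0,0,0,0]],
  ],
  fingers=0.0,
)

```text
time_s: 19.98
position: [0.4547, -0.1664, 0.0218]
tcp_rot: [[0.983, -0.184, 0.004], [-0.184, -0.983, 0.0], [0.004, -0.001, -1.0]]
force: [-0.8, 0.0, 5.4]
opening: 0.174
grasp_force: 29.9
```

Converted, -0.14 m / 0.3 = -0.4667, -0.11 m / 0.3 = -0.3667.

>>> play_rows(
  motion=[
    [[0,0,-0.1,0,0,0],[0,0,-0.2333,0,0,0],[0,0,-0.3667,0,0,0],[0,0,-0.4667,0,0,0],[0,0,-0.4667,0,0,0],[0,0,-0.4667,0,0,0]],
  ],
)

```text
time_s: 20.48
position: [0.4548, -0.1669, 0.1629]
tcp_rot: [[0.983, -0.183, 0.007], [-0.183, -0.983, -0.002], [0.007, 0.0, -1.0]]
force: [-0.3, -0.8, -1.3]
opening: 0.174
grasp_force: 29.9
```

```bash
python3 -c "
from plan import *
plan((.460,.11,.16,34,0),(.4692,.3938,.16,78,0),(.4692,.3938,.11,78,9),(.4692,.3938,.072,78,9))"
```

```text
t 20.48 pos [ 0.4548 -0.1669  0.1629] yaw -10.6 open 0.174
[-0.0457, -0.2731, 0.0025, 0.2, -0.4, -44.6] rows 6.6
[0.1663, -0.2301, 0.0, 0.0, 0.0, -44.0] rows 6.8
[0.0, 0.0, 0.05, 9.0, -0.0, 0.0] rows 1.3
[0.0, 0.0059, 0.0375, 0.0, 0.0, 0.0] rows 0.9
```

Converted, -0.273 m / 0.3 = -0.91, -0.0457 m / 0.3 = -0.1523, -44.6 degrees / 120 = -0.3717.

>>> play_rows(
  motion=[
    [[-0.1523,-0.91,0,0,0,-0.3717],[-0.1523,-0.91,0,0,0,-0.3717],[-0.1523,-0.91,0,0,0,-0.3717],[-0.1523,-0.91,0,0,0,-0.3717],[-0.1523,-0.91,0,0,0,-0.3717],[-0.1523,-0.91,0,0,0,-0.3717],[-0.1523,-0.91,0,0,0,-0.3717],[-0.1523,-0.91,0,0,0,-0.3717]],
  ],
)

```text
time_s: 21.15
position: [0.457, 0.1147, 0.1597]
tcp_rot: [[0.825, 0.565, -0.001], [0.565, -0.825, 0.002], [0.0, -0.003, -1.0]]
force: [0.2, 0.4, 0.8]
opening: 0.175
grasp_force: 29.9
```

Converted, -0.23 m / 0.3 = -0.7667, 0.1663 m / 0.3 = 0.5543, -44 degrees / 120 = -0.3667.

>>> play_rows(
  motion=[
    [[0.5543,-0.7667,0,0,0,-0.3667],[0.5543,-0.7667,0,0,0,-0.3667],[0.5543,-0.7667,0,0,0,-0.3667],[0.5543,-0.7667,0,0,0,-0.3667],[0.5543,-0.7667,0,0,0,-0.3667],[0.5543,-0.7667,0,0,0,-0.3667],[0.5543,-0.7667,0,0,0,-0.3667],[0.5543,-0.7667,0,0,0,-0.3667]],
  ],
)

```text
time_s: 21.82
position: [0.4683, 0.3992, 0.1599]
tcp_rot: [[0.203, 0.979, 0.004], [0.979, -0.203, 0.004], [0.004, 0.003, -1.0]]
force: [0.9, 0.8, -0.7]
opening: 0.171
grasp_force: 29.9
```

Converted, 0.05 m / 0.3 = 0.1667, 0.03 m / 0.3 = 0.1, 9 degrees / 120 = 0.075.

>>> play_rows(
  motion=[
    [[0,0,0.1,0.0417,0,0],[0,0,0.1667,0.075,0,0],[0,0,0.1667,0.075,0,0],[0,0,0.1667,0.075,0,0],[0,0,0.1667,0.075,0,0]],
  ],
)

```text
time_s: 22.23
position: [0.4682, 0.393, 0.1114]
tcp_rot: [[0.209, 0.966, -0.151], [0.978, -0.206, 0.032], [0.0, -0.154, -0.988]]
force: [-0.5, 0.8, 0.2]
opening: 0.177
grasp_force: 29.9
```

```bash
python3 -c "
from plan import *
plan((.4692,.3938,.072,78,9))"
```

```text
t 22.23 pos [0.4682 0.393  0.1114] yaw 77.9 open 0.177
[0.001, 0.0069, 0.0388, 0.1, -0.0, -0.1] rows 0.9
```

Converted, 0.0385 m / 0.3 = 0.1283, 0.032 m / 0.3 = 0.1067.

>>> play_rows(
  motion=[
    [[0.0033,0.0133,0.0667,0,0,0],[0.0033,0.02,0.1067,0,0,0],[0.0033,0.0233,0.1267,0,0,0],[0.0033,0.0233,0.1283,0,0,0],[0.0033,0.0233,0.1283,0,0,0]],
  ],
)

```text
time_s: 22.65
position: [0.4691, 0.395, 0.0729]
tcp_rot: [[0.207, 0.967, -0.15], [0.978, -0.205, 0.033], [0.001, -0.154, -0.988]]
force: [0.4, -0.6, -0.4]
opening: 0.169
grasp_force: 29.9
```

>>> play_rows(
  motion=[
    [[0,0,0,0,0,0],[0,0,0,0,0,0],[0,0,0,0,0,0],[0,0,0,0,0,0]],
  ],
  fingers=0.027,
)

```text
time_s: 22.98
position: [0.4698, 0.3952, 0.0732]
tcp_rot: [[0.207, 0.967, -0.149], [0.978, -0.205, 0.034], [0.002, -0.153, -0.988]]
force: [0.7, -0.4, -0.1]
opening: 0.297
grasp_force: 0.0
```

Converted, -0.08 m / 0.3 = -0.2667, -0.05 m / 0.3 = -0.1667.

>>> play_rows(
  motion=[
    [[0,0,-0.05,0,0,0],[0,0,-0.1,0,0,0],[0,0,-0.1667,0,0,0],[0,0,-0.2667,0,0,0],[0,0,-0.2667,0,0,0],[0,0,-0.2667,0,0,0],[0,0,-0.2667,0,0,0],[0,0,-0.2667,0,0,0]],
  ],
)

```text
time_s: 23.65
position: [0.4805, 0.3919, 0.1505]
tcp_rot: [[0.207, 0.966, -0.153], [0.978, -0.205, 0.032], [-0.0, -0.156, -0.988]]
force: [-0.0, 0.7, 0.1]
opening: 0.313
grasp_force: 0.0
```

```bash
python3 -c "
from plan import *
c=imaging.capture('wrist'); cv2.imwrite('pics/w9.png',c['frame'][:,:,::-1])
plan((.466,.2,.14,28,0),(.465,.064,.12,-19.5,0),(.465,.064,.023,-19.5,0))"
```

```text
t 23.7 pos [0.4804 0.3919 0.1504] yaw 78.0 open 0.309
[-0.1907, 0.027, 0.0063, -8.4, 3.9, 49.9] rows 7.1
[-0.0647, 0.1196, 0.02, 0.0, 0.0, 47.5] rows 6.6
[0.0, 0.0, 0.097, 0.0, 0.0, 0.0] rows 2.3
```

View pics/w9.png

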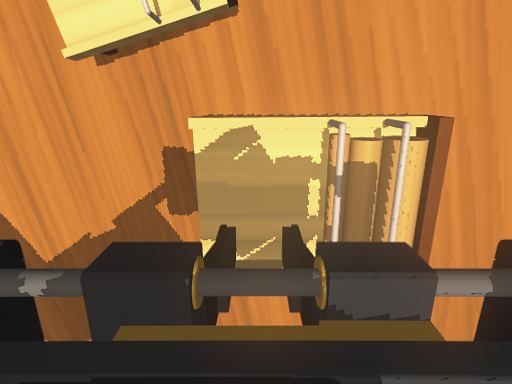

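The three dowels lie in order: thick (410), middle (365) and thin (338), all across the rack. Now the thick steel bar.

Converted, -0.19 m / 0.3 = -0.6333, 0.027 m / 0.3 = 0.09, 49.9 degrees / 120 = 0.4158.

>>> play_rows(
  motion=[
    [[-0.6333,0.09,0,-0.07,0.0325,0.4158],[-0.6333,0.09,0,-0.07,0.0325,0.4158],[-0.6333,0.09,0,-0.07,0.0325,0.4158],[-0.6333,0.09,0,-0.07,0.0325,0.4158],[-0.6333,0.09,0,-0.07,0.0325,0.4158],[-0.6333,0.09,0,-0.07,0.0325,0.4158],[-0.6333,0.09,0,-0.07,0.0325,0.4158],[-0.6333,0.09,0,-0.07,0.0325,0.4158]],
  ],
  fingers=0.052,
)

```text
time_s: 24.37
position: [0.4668, 0.2003, 0.1464]
tcp_rot: [[0.884, 0.467, -0.0], [0.467, -0.884, 0.0], [-0.0, -0.0, -1.0]]
force: [-0.4, 1.3, 0.5]
opening: 0.596
grasp_force: 0.0
```

Converted, 0.1196 m / 0.3 = 0.3987, -0.0647 m / 0.3 = -0.2157, 47.5 degrees / 120 = 0.3958.

>>> play_rows(
  motion=[
    [[-0.2157,0.3987,0.0833,0,0,0.3958],[-0.2157,0.3987,0.0833,0,0,0.3958],[-0.2157,0.3987,0.0833,0,0,0.3958],[-0.2157,0.3987,0.0833,0,0,0.3958],[-0.2157,0.3987,0.0833,0,0,0.3958],[-0.2157,0.3987,0.0833,0,0,0.3958],[-0.2157,0.3987,0.0833,0,0,0.3958],[-0.2157,0.3987,0.0833,0,0,0.3958]],
  ],
)

```text
time_s: 25.03
position: [0.4672, 0.065, 0.1215]
tcp_rot: [[0.943, -0.332, 0.001], [-0.332, -0.943, 0.001], [0.0, -0.001, -1.0]]
force: [-0.2, -0.3, -0.8]
opening: 0.597
grasp_force: 0.0
```

```bash
python3 -c "
from plan import *
c=imaging.capture('wrist'); cv2.imwrite('pics/w10.png',c['frame'][:,:,::-1])
plan((.465,.064,.023,-19.5,0))"
```

```text
t 25.08 pos [0.4672 0.0652 0.1216] yaw -19.2 open 0.597
[-0.0018, 0.002, 0.0986, -0.1, -0.0, 0.3] rows 2.4
```

View pics/w10.png

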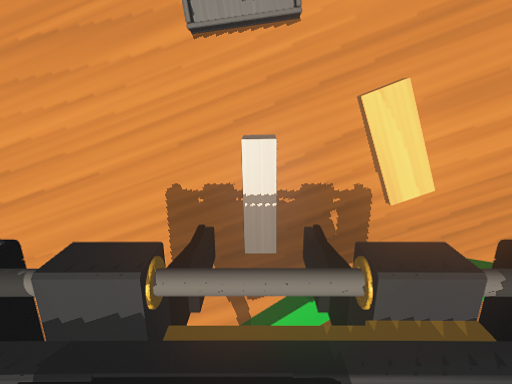

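Converted, 0.098 m / 0.3 = 0.3267, 0.04 m / 0.3 = 0.1333, 0.3 degrees / 120 = 0.0025.

>>> play_rows(
  motion=[
    [[-0.005,0.0033,0.1333,0,0,0.0025],[-0.005,0.0033,0.2667,0,0,0.0025],[-0.005,0.0033,0.3167,0,0,0.0025],[-0.005,0.0033,0.3267,0,0,0.0025],[-0.005,0.0033,0.3267,0,0,0.0025],[-0.005,0.0033,0.3267,0,0,0.0025]],
  ],
)

```text
time_s: 25.58
position: [0.4663, 0.0648, 0.0245]
tcp_rot: [[0.942, -0.336, 0.003], [-0.336, -0.942, 0.001], [0.003, -0.002, -1.0]]
force: [-0.7, -0.0, 0.2]
opening: 0.596
grasp_force: 0.0
```

>>> play_rows(
  motion=[
    [[0,0,0,0,0,0],[0,0,0,0,0,0],[0,0,0,0,0,0],[0,0,0,0,0,0],[0,0,0,0,0,0],[0,0,0,0,0,0],[0,0,0,0,0,0],[0,0,0,0,0,0]],
  ],
  fingers=0.0,
)

```text
time_s: 26.25
position: [0.4663, 0.0646, 0.0248]
tcp_rot: [[0.941, -0.338, 0.004], [-0.338, -0.941, 0.001], [0.003, -0.002, -1.0]]
force: [-1.5, 0.8, 6.0]
opening: 0.322
grasp_force: 29.9
```

Converted, -0.1 m / 0.3 = -0.3333, -0.07 m / 0.3 = -0.2333.

>>> play_rows(
  motion=[
    [[0,0,-0.1,0,0,0],[0,0,-0.2333,0,0,0],[0,0,-0.3333,0,0,0],[0,0,-0.3333,0,0,0],[0,0,-0.3333,0,0,0]],
  ],
)

```text
time_s: 26.67
position: [0.4661, 0.0645, 0.1249]
tcp_rot: [[0.941, -0.338, 0.005], [-0.338, -0.941, 0.0], [0.005, -0.002, -1.0]]
force: [0.0, -0.6, -5.5]
opening: 0.321
grasp_force: 29.9
```

```bash
python3 -c "
from plan import *
plan((.48,-.16,.12,-4,0),(.4955,-.382,.12,11.6,0))"
```

```text
t 26.67 pos [0.4661 0.0645 0.1249] yaw -19.8 open 0.321
[0.089, 0.2066, 0.0049, -0.1, -0.3, -15.8] rows 5.4
[0.0309, 0.2204, 0.0, 0.0, 0.0, -15.6] rows 5.3
```

Converted, 0.2066 m / 0.3 = 0.6887, 0.089 m / 0.3 = 0.2967, -15.8 degrees / 120 = -0.1317.

>>> play_rows(
  motion=[
    [[0.2967,0.6887,0,0,0,-0.1317],[0.2967,0.6887,0,0,0,-0.1317],[0.2967,0.6887,0,0,0,-0.1317],[0.2967,0.6887,0,0,0,-0.1317],[0.2967,0.6887,0,0,0,-0.1317],[0.2967,0.6887,0,0,0,-0.1317],[0.2967,0.6887,0,0,0,-0.1317]],
  ],
)

```text
time_s: 27.25
position: [0.4806, -0.1663, 0.1218]
tcp_rot: [[0.997, -0.075, 0.004], [-0.075, -0.997, -0.002], [0.004, 0.002, -1.0]]
force: [-0.4, -0.5, -4.8]
opening: 0.323
grasp_force: 29.9
```

Converted, 0.2204 m / 0.3 = 0.7347, 0.031 m / 0.3 = 0.1033, -15.6 degrees / 120 = -0.13.

>>> play_rows(
  motion=[
    [[0.1033,0.7347,0,0,0,-0.13],[0.1033,0.7347,0,0,0,-0.13],[0.1033,0.7347,0,0,0,-0.13],[0.1033,0.7347,0,0,0,-0.13],[0.1033,0.7347,0,0,0,-0.13],[0.1033,0.7347,0,0,0,-0.13],[0.1033,0.7347,0,0,0,-0.13],[0.1033,0.7347,0,0,0,-0.13]],
  ],
)

```text
time_s: 27.92
position: [0.4933, -0.3814, 0.1203]
tcp_rot: [[0.98, 0.199, -0.002], [0.199, -0.98, 0.006], [-0.001, -0.006, -1.0]]
force: [-0.9, 0.2, -4.9]
opening: 0.318
grasp_force: 29.9
```

```bash
python3 -c "
from plan import *
c=imaging.capture('wrist'); cv2.imwrite('pics/w11.png',c['frame'][:,:,::-1])
plan((.4955,-.382,.0305,11.6,0))"
```

```text
t 27.97 pos [ 0.4931 -0.3798  0.1205] yaw 11.6 open 0.322
[0.002, 0.0033, 0.09, -0.4, 0.1, -0.0] rows 2.2
```

View pics/w11.png

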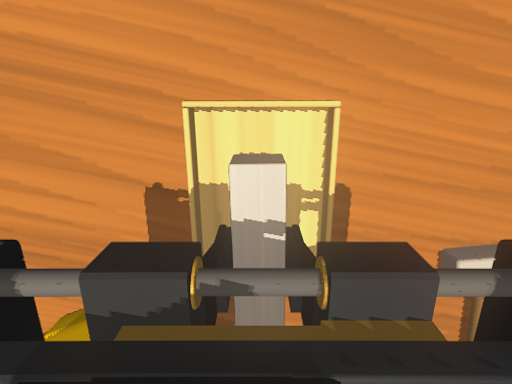

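The bar is over the tray and aligned (column 258 against tray centre 262). Lower, release and retreat.

>>> play_rows(
  motion=[
    [[0.0067,0.01,0.1333,0,0,0],[0.0067,0.01,0.2333,0,0,0],[0.0067,0.01,0.2833,0,0,0],[0.0067,0.01,0.2983,0,0,0],[0.0067,0.01,0.2983,0,0,0],[0.0067,0.01,0.2983,0,0,0]],
  ],
)

```text
time_s: 28.47
position: [0.4983, -0.3836, 0.0344]
tcp_rot: [[0.979, 0.203, 0.003], [0.203, -0.979, 0.001], [0.003, -0.0, -1.0]]
force: [-0.0, -0.1, -4.5]
opening: 0.32
grasp_force: 29.9
```

>>> play_rows(
  motion=[
    [[0,0,0,0,0,0],[0,0,0,0,0,0],[0,0,0,0,0,0],[0,0,0,0,0,0]],
  ],
  fingers=0.042,
)

```text
time_s: 28.8
position: [0.4988, -0.3855, 0.0361]
tcp_rot: [[0.979, 0.201, 0.005], [0.201, -0.98, -0.002], [0.004, 0.003, -1.0]]
force: [-0.1, -0.3, -0.0]
opening: 0.463
grasp_force: 0.0
```

Converted, -0.2 m / 0.3 = -0.6667, -0.18 m / 0.3 = -0.6.

>>> play_rows(
  motion=[
    [[0,0,-0.1,0,0,0],[0,0,-0.2333,0,0,0],[0,0,-0.3667,0,0,0],[0,0,-0.5,0,0,0],[-0.1,0.1333,-0.6,0,0,0],[-0.2,0.2667,-0.6667,0,0,0],[-0.3,0.4,-0.6667,0,0,0],[-0.3667,0.4667,-0.6667,0,0,0]],
  ],
)

```text
time_s: 29.47
position: [0.4287, -0.5272, 0.2361]
tcp_rot: [[0.979, 0.203, 0.006], [0.203, -0.979, -0.005], [0.005, 0.006, -1.0]]
force: [-0.2, 0.7, 0.3]
opening: 0.481
grasp_force: 0.0
```

Converted, -0.06 m / 0.3 = -0.2, 0.05 m / 0.3 = 0.1667.

>>> play_rows(
  motion=[
    [[-0.1,0.1,0,0,0,0],[-0.2,0.1667,0,0,0,0],[-0.2,0.1667,0,0,0,0],[-0.2,0.1667,0,0,0,0],[-0.2,0.1667,0,0,0,0]],
  ],
)

```text
time_s: 29.88
position: [0.3794, -0.5858, 0.2324]
tcp_rot: [[0.98, 0.201, 0.003], [0.201, -0.98, 0.001], [0.003, -0.001, -1.0]]
force: [1.4, 0.2, -0.2]
opening: 0.486
grasp_force: 0.0
```

```bash
python3 -c "
from plan import *
a=imaging.capture('scene')['frame'][60:340,80:360,::-1]; b=imaging.capture('top')['frame'][110:270,90:430,::-1]
a=cv2.resize(a,(600,600),interpolation=cv2.INTER_CUBIC); b=cv2.resize(b,(800,376),interpolation=cv2.INTER_CUBIC)
cv2.imwrite('pics/f1.png',a); cv2.imwrite('pics/f2.png',b); plan()"
```

```text
t 29.98 pos [ 0.3806 -0.5848  0.2324] yaw 11.7 open 0.486
```

View pics/f1.png

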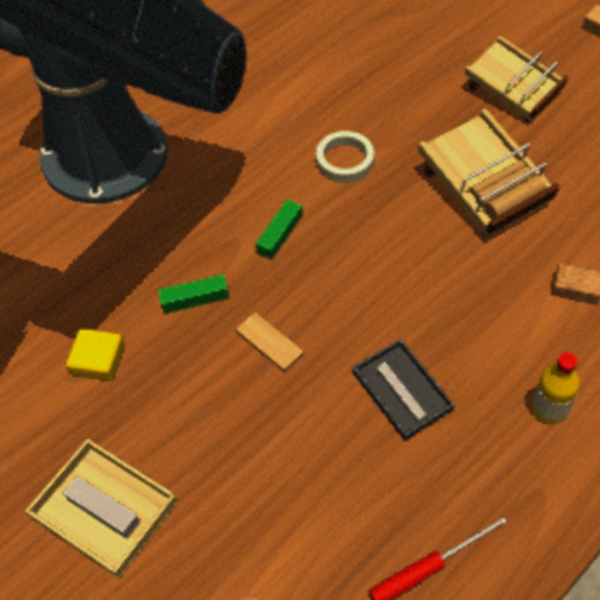

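View pics/f2.png

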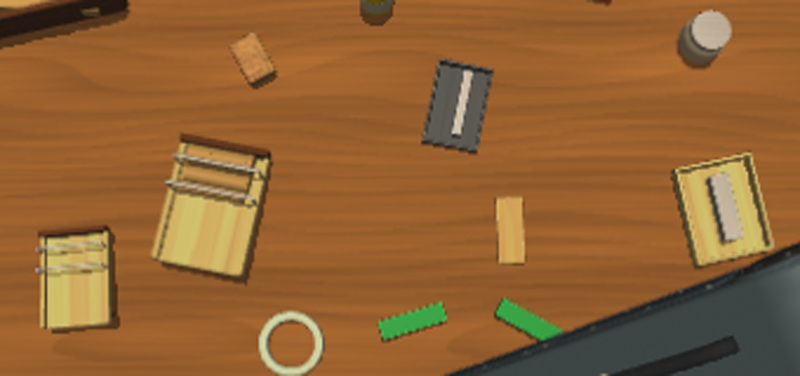

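Both bars lie flat in their trays: the thin bar at (402,390) and the thick bar at (100,505) in the scene crop. The dowels are against the stop at (515,190) and the offcut has not moved. Handing in.

```bash
python3 -c "
from rig import bot
print(bot.hand_in())"
```

```text
the job is handed in; nothing more can be done
None
```

I handed the job in at about 30 s of the 125 s allowed. The last pictures show the three dowels in the rack in order (thick at the stop, then middle, then thin), both bars flat in their trays and the offcut where it was; the hand-in returned no verdict.

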